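# Crank the paper cutter's back stop to the arrow clip

### The job

Turn the small crank wheel at the side of the paper cutter, by its upright handle, until the pointer of the back stop stands level with the arrow-shaped clip on the scale (not the square clip), then let go. Move the stop with the crank only: do not push the stop bar itself.

Things in the scene. Friction and masses are not known exactly. Their poses are not given: they have to be found in the camera images.
- handle_grip (a point): middle of the crank's upright black handle: a round grip 21 mm across and 55 mm long that spins freely about its own vertical axis. The point is 30 mm above the grip's lower end, 25 mm below its top, 144 mm above the table; the wheel's rim passes 34 mm below it. The handle goes round crank_axis on a circle of 50 mm radius
- crank_axis (a point): on the vertical axis of the steel crank wheel (112 mm across, on a gearbox at the cutter's robot side), level with handle_grip. One turn moves the back stop 60 mm: clockwise from above towards the tall blade head. It takes about 6 N at the handle and stays where left. y points along the deck to the blade head, x across it, away from the robot. Within 150 mm only the handle rises above 120 mm
- stop: the cutter's back stop: a steel bar across the deck, 170 mm long, 28 mm wide, 30 mm high, that slides along the deck. Origin at the tip of its dark pointer, which points towards the robot over the scale along the deck's near edge. y: its sliding direction, towards the blade head. It starts between the two clips and can travel past either
- arrow_clip: the mark to reach: a dark steel clip shaped like an arrow, 30 mm long and 10 mm thick, fixed on the rail between scale and deck edge, pointing at the scale. Origin on its centre line, underside; axes as the cutter's (y to the blade head). The square 28 mm steel clip on the other side of the pointer is to be ignored; either clip may be the one nearer the blade head

How it is judged:
At the end, for the whole second after the job is handed in: the tip of the back stop's pointer is within 10 mm of the arrow clip's centre line, measured along the deck, and the stop is at rest (y of stop in the frame of arrow_clip between -0.01 and 0.01 m and linear speed of stop below 0.01 m/s); the robot touches nothing.
It fails at once if the robot pushes the back stop itself (over 3 N) (contact force between any of the fingers, the arm and stop above 3 N).
It also fails if it takes over 35 s, if anything falls off the work surface, if the arm or the gripper's body presses on something with over 40 N, if the wrist force passes 120 N, or if a joint passes its speed limit or range.

### The arm

A 6-joint arm with a two-finger parallel gripper is mounted at the origin on the work surface. World frame = base frame: x ahead of the robot, y to its left, z up, the work surface at z = 0. Lengths are in m, angles in rad, forces in N, time in s.
With the tool pointing down it reaches from about 0.35 to 0.775 m from the base axis. Payload 7.3 kg.
Tool frame: the origin (TCP) lies at the very end of the fingers, on their centre line; the grasp point (between the pads) lies 19 mm behind it; z points along the fingers, y is the direction in which the jaws open and shut (so a half turn about z gives the same grasp; the last joint's range is limited). The gripper opens to 92 mm and grips with 3 to 60 N. Pads are 19 mm wide; open, the fingers measure 130 mm over their backs; the gripper's body (75 mm by 190 mm) begins 47 mm behind the grasp point.
Start: joints at [-1.415, 0.342, 1.524, -0, 1.275, -0.146], TCP at [0.156, -0.501, 0.227] pointing down, gripper open.
Joint ranges: [-2.53, 2.53], [-0.77, 2.02], [0.04, 2.7], [-1, 4.14], [0.28, 2.66], [-3.11, 3.11]. Speed limits (rad/s): [2.57, 2.57, 3.14, 3.14, 3.14, 3.14].

### API

Orientations are given as [roll, pitch, yaw] about the fixed x, y, z axes, in that order (R = Rz(yaw) Ry(pitch) Rx(roll)).
In Python, from cell import robot gives the robot as it stands. The module is installed in compiled form; this text tells all that it offers.
- The arm moves only by the tool carry_out, never from a script. Its argument "series" is a list of rows, each an object with "jaw": the opening in per cent of the stroke, from 0 (shut) to 100 (fully open); "travel": the shift along the tool's x, y, z in units of 60 mm (1.0 is 60 mm), a list of three; "twist": the turn about the tool's z in units of 6 degrees (1.0 is 6 degrees). A call has 1 to 8 rows; each row shifts and turns the commanded pose from where the row before left it, along the tool's axes as they then stand; what a row does not reach is not made up. A row lasts 1/8 s, in which the tool goes at most 62.5 mm and 10.7 degrees, less where a joint would pass 70% of its speed; a pose out of reach is approached as far as the arm can. A call is refused whole if a number of a shift passes 1 or a number of a turn 1, either way. A call with a gripper value outside its range is refused whole. The fingers move at their own pace and stop on an object; "squeeze" is the grip in N (left out, the last holds). Time passes only in rows, so rows that do not move let the fingers close. It gives the time, the measured TCP pose, the force and the opening at its end, in the units of the state.
- robot.observe(): the state, without advancing time (a new reading comes with each control period).
- robot.read_camera(name): name is "scene" or "top"; returns the picture (420x560x3 uint8, blue, green, red); there is no depth.
- robot.calibration(name): a dict with "intrinsics" (3x3 intrinsics, pixels), "cam_to_world" (4x4, takes a point from camera to world coordinates). Camera axes: x right, y up, looking along -z (the intrinsics and any distortion apply to the point x, -y, -z); pixel columns grow to the right and rows downward; lengths in m; the calibration is good to about 2 mm. A picture is of the moment at which its call begins. calibration takes no time and is no camera call.
- robot.hand_in(): hands the job in, once; it reports no verdict.
Trained networks look in the newest picture that a camera, given by its name, has taken for a name from the list of things; names that differ only in an ending like _2 or _b are one class to them, and where a whole thing is asked for, a point or a joint stands for the part that bears it (a point fixed in the world has none). Each returns a list of dicts, best first, with "score" (0 to 1); they miss things now and then, are a little off and sometimes report something else, mostly with a low value. They report only what shows in the picture. A call takes as long as a camera call.
- robot.regions_of(camera, query): "pixels" (420x560 bool, what is visible of it) and "xy" ([column, row] in pixels, amid what is visible of it).
The state is a dict: "time": time; "qpos": joint angles; "qvel": joint speeds; "joint_efforts": joint torques, N m; "tool_pos": TCP position; "tool_rot": TCP orientation; "contact_force": force on the tool from outside, world axes, zero at the start; "torque": the same for the moment, N m; "opening": finger opening in m.
Only numpy, scipy, OpenCV 4.12 (cv2) and the standard library are available. Lean on these libraries where they do the work, as an engineer would, in place of code of your own. Each camera call takes 0.05 s, during which the arm holds its last target. There are 200 camera calls.

## Working session

There is one attempt and no reset: what is moved stays moved. The work goes in short steps, Python scripts to look and compute and a tool call to move; the robot and the scene stay as the last step left them, time stands still between calls to the robot, and variables do not carry over. Pictures are saved under pics/ and viewed, about 8 in all and at most 12, crops included, and the job is handed in when it is done.

Besides the shell and the picture viewer there is one more tool, called after "Emit:" as a command line: name --argument value ..., lists and objects as JSON in quotes. carry_out: Moves the arm, as the interface text tells. Its arguments: {"type":"object","properties":{"series":{"type":"array"},"squeeze":{"type":"number"}},"required":["series"]}

```bash
mkdir -p pics; cat > h.py <<'E'
import numpy as np,cv2
from cell import robot
def ray(cam,px):
    c=robot.calibration(cam);K=np.array(c["intrinsics"]);T=np.array(c["cam_to_world"])
    d=np.linalg.inv(K)@[px[0],px[1],1];d=np.array([d[0],-d[1],-d[2]])
    return T[:3,3],T[:3,:3]@d
def atz(cam,px,z):
    o,d=ray(cam,px);return o+d*(z-o[2])/d[2]
E
python3 - <<'E'
from h import *
a={c:robot.read_camera(c) for c in("scene","top")}
cv2.imwrite("pics/top.png",a["top"]);cv2.imwrite("pics/scene.png",a["scene"])
for c in a:
    k=robot.calibration(c);print(c,k.keys(),np.round(k["cam_to_world"],3).tolist())
    for q in("handle_grip","crank_axis","stop","arrow_clip"):
        for r in robot.regions_of(c,q)[:2]:
            ys,xs=np.where(r["pixels"]);print(c,q,round(r["score"],2),np.round(r["xy"],1),xs.min(),xs.max(),ys.min(),ys.max(),len(xs),[np.round(atz(c,r["xy"],z)[:2],3).tolist() for z in (.05,.11,.144)])
s=robot.observe();print(s)
E
```

```text
scene dict_keys(['intrinsics', 'cam_to_world']) [[0.618, -0.529, 0.581, 0.949], [0.786, 0.422, -0.452, -0.239], [-0.006, 0.736, 0.677, 0.568], [0.0, 0.0, 0.0, 1.0]]
scene handle_grip 0.69 [193.7 194.3] 184 202 172 212 611 [[0.393, 0.026], [0.457, -0.005], [0.494, -0.022]]
scene crank_axis 0.61 [412.9 294.2] 147 559 94 419 85830 [[0.731, 0.142], [0.756, 0.098], [0.771, 0.073]]
scene crank_axis 0.17 [195.1 192.9] 183 203 172 212 629 [[0.391, 0.03], [0.456, -0.002], [0.493, -0.019]]
scene stop 0.62 [390.2 331.9] 324 445 261 396 4953 [[0.752, 0.078], [0.775, 0.041], [0.788, 0.02]]
scene arrow_clip 0.88 [280.3 261.9] 268 295 250 271 327 [[0.585, 0.045], [0.627, 0.012], [0.651, -0.007]]
scene arrow_clip 0.63 [193.8 195.3] 183 202 172 212 615 [[0.395, 0.025], [0.459, -0.006], [0.496, -0.023]]
top dict_keys(['intrinsics', 'cam_to_world']) [[0.011, 0.993, -0.118, 0.496], [-0.999, 0.006, -0.046, 0.045], [-0.045, 0.118, 0.992, 0.79], [0.0, 0.0, 0.0, 1.0]]
top handle_grip 0.51 [349.  281.7] 341 358 273 288 235 [[0.484, -0.028], [0.485, -0.022], [0.486, -0.019]]
top crank_axis 0.59 [262.1 131.2] 
[... 250 characters left out ...]
.581, 0.042]]
{'time': 0.5, 'qpos': array([-1.41501289e+00,  3.42033308e-01,  1.52408641e+00,  2.62312090e-05,
        1.27541162e+00, -1.45997092e-01]), 'qvel': array([ 8.11695918e-04, -1.28995073e-03, -1.25669425e-03, -6.70575106e-05,
       -1.26471131e-03, -9.69474556e-04]), 'joint_efforts': array([-1.06072701e-03, -4.30815411e+01, -2.44312191e+01,  7.15835905e-02,
        4.89866047e-02, -2.30357864e-05]), 'tool_pos': array([ 0.1560749 , -0.50128805,  0.22672796]), 'tool_rot': array([ 3.14152834e+00, -1.59082270e-05,  3.01772892e-01]), 'contact_force': array([-0.01123631, -0.35384235,  0.59029837]), 'torque': array([-0.00691651,  0.01305936, -0.01671575]), 'opening': 0.0921066804874722}
```

View pics/top.png

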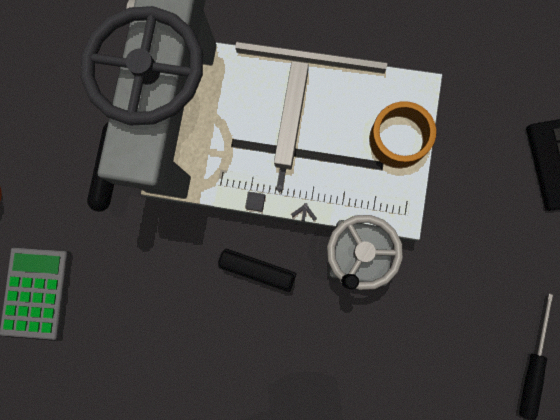

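View pics/scene.png

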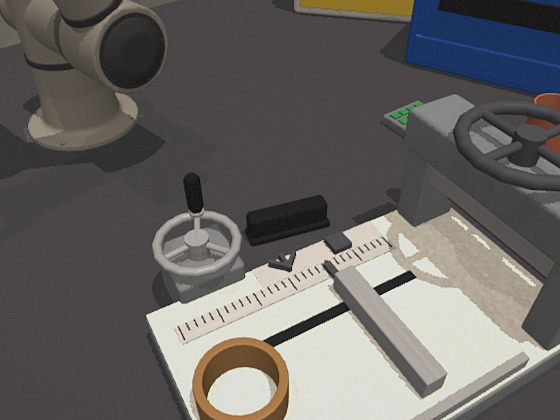

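Top view: pointer tip is near (281,192), square clip (256,202), arrow clip about (304,211), hub (365,251), handle top (350,282). The stop has to move away from the blade head, which means counter-clockwise. I'll zoom in for exact pixels.

```bash
python3 - <<'E'
from h import *
a=cv2.imread("pics/top.png");cv2.imwrite("pics/topz.png",cv2.resize(a[150:230,240:340],None,fx=7,fy=7,interpolation=cv2.INTER_CUBIC))
# deck axis from near edge of deck, top camera
p=[atz("top",q,.05)[:2] for q in((420,238),(145,192))];print(p)
# axis: hub circle centre on the rim plane z=.11
print([np.round(atz("top",(365,251),z),3) for z in(.1,.11)],[np.round(atz("scene",(197,244),z),3) for z in(.1,.11)])
E
```

```text
[array([ 0.55422694, -0.14075142]), array([0.62691293, 0.30633868])]
[array([ 0.53 , -0.047,  0.1  ]), array([ 0.53 , -0.046,  0.11 ])] [array([ 0.531, -0.046,  0.1  ]), array([ 0.54, -0.05,  0.11])]
```

View pics/topz.png

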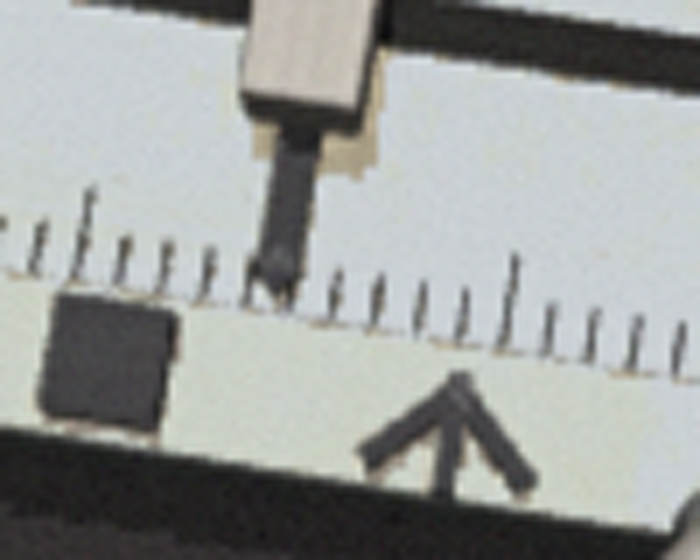

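Tip is at px (279.6,190.4), with the arrow's apex at (305.7,203.6) and tail at (303.6,220). By the 10 mm ticks the offset is about 44 mm, so roughly 0.73 turn counter-clockwise. Handle about (0.490,-0.020), axis about (0.532,-0.047). First I square up the tool and approach.

Emit:
carry_out --series '[{"jaw":100,"travel":[0,0,0],"twist":1},{"jaw":100,"travel":[0,0,0],"twist":1},{"jaw":100,"travel":[0,0,0],"twist":0.88},{"jaw":100,"travel":[0.46,-0.67,0],"twist":0},{"jaw":100,"travel":[0.46,-0.67,0],"twist":0},{"jaw":100,"travel":[0.46,-0.67,0],"twist":0},{"jaw":100,"travel":[0.46,-0.67,0],"twist":0},{"jaw":100,"travel":[0.46,-0.67,0],"twist":0}]' --squeeze 25

```text
time: 1.5
tool_pos: [0.2948, -0.299, 0.2269]
tool_rot: [3.141, -0.0, -0.0]
contact_force: [0.2, 0.1, -0.9]
opening: 0.092
```

```bash
python3 - <<'E'
from h import *
e=np.array([atz("top",q,.05)[:2] for q in((420,238),(145,192))]);y=(e[1]-e[0])/np.linalg.norm(e[1]-e[0])
for z in(.045,.055,.065):
    P,A,B=[atz("top",q,z)[:2] for q in((279.6,190.4),(305.7,203.6),(303.6,220))]
    print(z,P,A,(P-A)@y,(P-B)@y)
print(y)
E
```

```text
0.045 [0.63118661 0.08385617] [0.60945835 0.04093329] 0.045853347405688895 0.046951365666416375
0.055 [0.62937877 0.08333917] [0.60794214 0.04099238] 0.04523792451934774 0.04632120567568688
0.065 [0.62757094 0.08282216] [0.60642594 0.04105146] 0.04462250163300657 0.04569104568495738
[0.16046887 0.9870409 ]
```

Emit:
carry_out --series '[{"jaw":100,"travel":[0.54,-0.77,0],"twist":0},{"jaw":100,"travel":[0.54,-0.77,0],"twist":0},{"jaw":100,"travel":[0.54,-0.77,0],"twist":0},{"jaw":100,"travel":[0.54,-0.77,0],"twist":0},{"jaw":100,"travel":[0.54,-0.77,0],"twist":0},{"jaw":100,"travel":[0.54,-0.77,0],"twist":0},{"jaw":100,"travel":[0,0,0],"twist":0}]'

```text
time: 2.38
tool_pos: [0.4897, -0.02, 0.2265]
tool_rot: [-3.141, -0.0, 0.005]
contact_force: [-0.6, -0.4, -0.2]
opening: 0.0919
```

```bash
python3 - <<'E'
from h import *
print(robot.observe()["tool_pos"])
a=robot.read_camera("scene");b=robot.read_camera("top")
cv2.imwrite("pics/s2.png",np.hstack([cv2.resize(a[100:300,100:300],(400,400)),cv2.resize(b[180:340,270:430],(400,400))]))
E
```

```text
[ 0.48973727 -0.02000668  0.22649073]
```

View pics/s2.png

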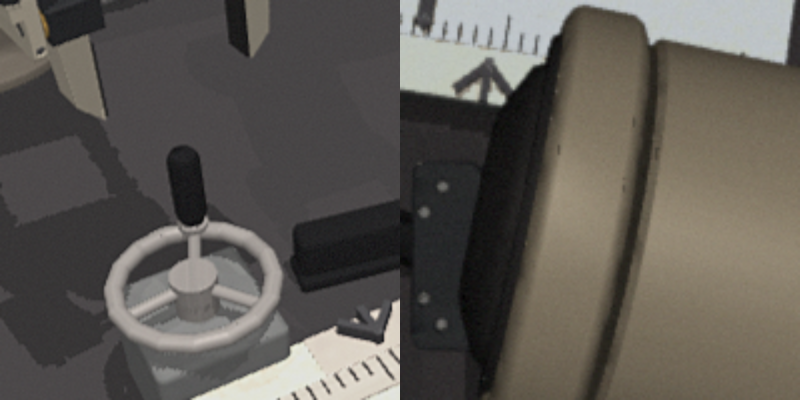

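The fingertips (crop (103,118) and (250,55)) straddle the handle. Next: descend and close.

Emit:
carry_out --series '[{"jaw":100,"travel":[0,0,0.5],"twist":0},{"jaw":100,"travel":[0,0,0.6],"twist":0},{"jaw":100,"travel":[0,0,0.58],"twist":0},{"jaw":0,"travel":[0,0,0],"twist":0},{"jaw":0,"travel":[0,0,0],"twist":0},{"jaw":0,"travel":[0,0,0],"twist":0},{"jaw":0,"travel":[0,0,0],"twist":0},{"jaw":0,"travel":[0,0,0],"twist":0}]'

```text
time: 3.48
tool_pos: [0.4886, -0.023, 0.1264]
tool_rot: [3.141, -0.001, 0.0]
contact_force: [-0.8, -0.5, -0.4]
opening: 0.0458
```

```bash
python3 - <<'E'
from h import *
s=robot.observe();print(s["tool_pos"],s["contact_force"],s["torque"],s["opening"])
E
```

```text
[ 0.48861335 -0.02302523  0.12643336] [-0.83758212 -0.51688391 -0.354325  ] [ 0.06624584 -0.00081319  0.00798464] 0.045848413025658855
```

Emit:
carry_out --series '[{"jaw":0,"travel":[0,0,0],"twist":0},{"jaw":0,"travel":[0,0,0],"twist":0},{"jaw":0,"travel":[0,0,0],"twist":0},{"jaw":0,"travel":[0,0,0],"twist":0},{"jaw":0,"travel":[0,0,0],"twist":0}]'

```text
time: 4.1
tool_pos: [0.4881, -0.0219, 0.1259]
tool_rot: [-3.14, 0.001, 0.0]
contact_force: [-0.2, 5.6, 1.7]
opening: 0.0206
```

```bash
python3 - <<'E'
from h import *
s=robot.observe();print(s["tool_pos"],s["contact_force"],s["torque"],s["opening"])
a=robot.read_camera("scene")
cv2.imwrite("pics/s3.png",cv2.resize(a[100:300,100:400],(750,500)))
E
```

```text
[ 0.48808324 -0.02188845  0.12589328] [-0.2034363   5.61928376  1.70466812] [ 0.93009403  0.10424626 -0.02572927] 0.020564756243218216
```

View pics/s3.png

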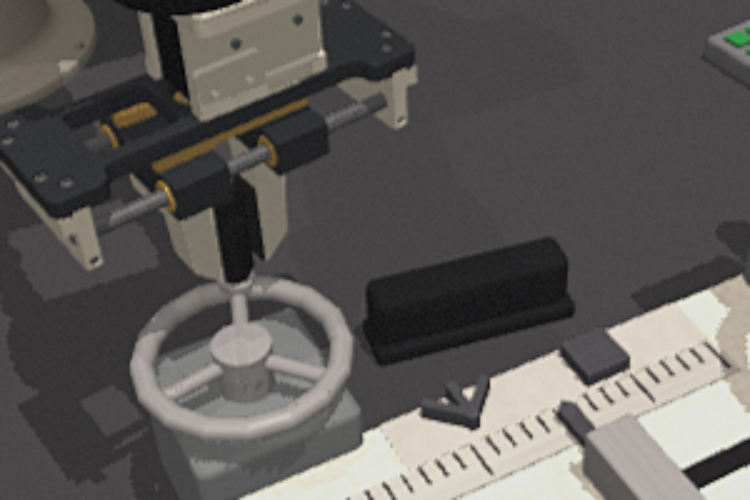

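Gripped: opening is 20.6 mm and the handle is centred between the pads (crop (240,240)). Now I compute the circle in move units.

```bash
cat > path.py <<'E'
import numpy as np,sys
cx,cy,a0,n,st=map(float,sys.argv[1:6])
a=np.radians(a0+st*np.arange(n+1));p=np.c_[cx+.05*np.cos(a),cy+.05*np.sin(a)]
u=np.diff(p,axis=0)/.06;u[:,1]*=-1
c=np.round(np.cumsum(u,0),2);print(np.diff(np.r_[[[0,0]],c],axis=0).round(2).tolist());print(p[::8].round(4).tolist())
E
python3 path.py .532 -.047 148.8 36 7.5
```

```text
[[-0.05, 0.1], [-0.04, 0.1], [-0.02, 0.11], [-0.01, 0.1], [0.0, 0.11], [0.02, 0.11], [0.04, 0.1], [0.04, 0.1], [0.06, 0.1], [0.07, 0.08], [0.08, 0.07], [0.09, 0.06], [0.1, 0.05], [0.1, 0.04], [0.11, 0.03], [0.11, 0.0], [0.1, 0.0], [0.11, -0.02], [0.11, -0.03], [0.09, -0.05], [0.1, -0.06], [0.08, -0.07], [0.07, -0.08], [0.07, -0.09], [0.05, -0.09], [0.03, -0.11], [0.03, -0.1], [0.01, -0.11], [-0.01, -0.11], [-0.02, -0.11], [-0.03, -0.1], [-0.05, -0.1], [-0.06, -0.09], [-0.07, -0.09], [-0.08, -0.07], [-0.09, -0.06]]
[[0.4892, -0.0211], [0.4882, -0.0711], [0.531, -0.097], [0.5748, -0.0729], [0.5758, -0.0229]]
```

Emit:
carry_out --series '[{"jaw":0,"travel":[-0.05,0.1,0],"twist":0},{"jaw":0,"travel":[-0.04,0.1,0],"twist":0},{"jaw":0,"travel":[-0.02,0.11,0],"twist":0},{"jaw":0,"travel":[-0.01,0.1,0],"twist":0},{"jaw":0,"travel":[0,0.11,0],"twist":0},{"jaw":0,"travel":[0.02,0.11,0],"twist":0},{"jaw":0,"travel":[0.04,0.1,0],"twist":0},{"jaw":0,"travel":[0.04,0.1,0],"twist":0}]'

```text
time: 5.15
tool_pos: [0.4889, -0.0709, 0.126]
tool_rot: [-3.138, -0.004, -0.001]
contact_force: [9.0, 13.0, -3.6]
opening: 0.0202
```

Drag is about 7 N, as expected, and there is about 14 N of inward pull. So the true centre lies slightly towards +x/+y, and I adjust for that.

```bash
python3 path.py .533 -.045 210.4 28 7.5
```

```text
[[0.06, 0.09], [0.07, 0.08], [0.09, 0.07], [0.09, 0.06], [0.1, 0.05], [0.1, 0.03], [0.11, 0.03], [0.1, 0.0], [0.11, -0.01], [0.11, -0.02], [0.1, -0.03], [0.1, -0.05], [0.09, -0.06], [0.08, -0.08], [0.07, -0.08], [0.06, -0.09], [0.05, -0.1], [0.04, -0.1], [0.02, -0.11], [0.0, -0.11], [-0.01, -0.11], [-0.02, -0.1], [-0.03, -0.11], [-0.05, -0.09], [-0.06, -0.09], [-0.08, -0.09], [-0.08, -0.07], [-0.09, -0.06]]
[[0.4899, -0.0703], [0.5333, -0.095], [0.5765, -0.0697], [0.5761, -0.0197]]
```

Emit:
carry_out --series '[{"jaw":0,"travel":[0.07,0.08,0],"twist":0},{"jaw":0,"travel":[0.07,0.08,0],"twist":0},{"jaw":0,"travel":[0.08,0.07,0],"twist":0},{"jaw":0,"travel":[0.09,0.05,0],"twist":0},{"jaw":0,"travel":[0.1,0.04,0],"twist":0},{"jaw":0,"travel":[0.1,0.03,0],"twist":0},{"jaw":0,"travel":[0.11,0.02,0],"twist":0},{"jaw":0,"travel":[0.11,0,0],"twist":0}]'

```text
time: 6.15
tool_pos: [0.5295, -0.0952, 0.1259]
tool_rot: [3.141, 0.004, 0.001]
contact_force: [-8.2, -3.2, 4.8]
opening: 0.0209
```

Emit:
carry_out --series '[{"jaw":0,"travel":[0.11,-0.01,0],"twist":0},{"jaw":0,"travel":[0.11,-0.02,0],"twist":0},{"jaw":0,"travel":[0.1,-0.03,0],"twist":0},{"jaw":0,"travel":[0.1,-0.05,0],"twist":0},{"jaw":0,"travel":[0.09,-0.06,0],"twist":0},{"jaw":0,"travel":[0.08,-0.08,0],"twist":0},{"jaw":0,"travel":[0.07,-0.08,0],"twist":0},{"jaw":0,"travel":[0.06,-0.09,0],"twist":0}]'

```text
time: 7.15
tool_pos: [0.5746, -0.0718, 0.126]
tool_rot: [3.138, -0.001, -0.0]
contact_force: [0.6, -7.6, 1.0]
opening: 0.0208
```

```bash
python3 - <<'E'
from h import *
a=robot.read_camera("scene");b=robot.read_camera("top")
cv2.imwrite("pics/s4.png",np.hstack([cv2.resize(a[150:350,150:390],(480,400)),cv2.resize(b[150:290,240:352],(320,400))]))
E
```

```text
(no output)
```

View pics/s4.png

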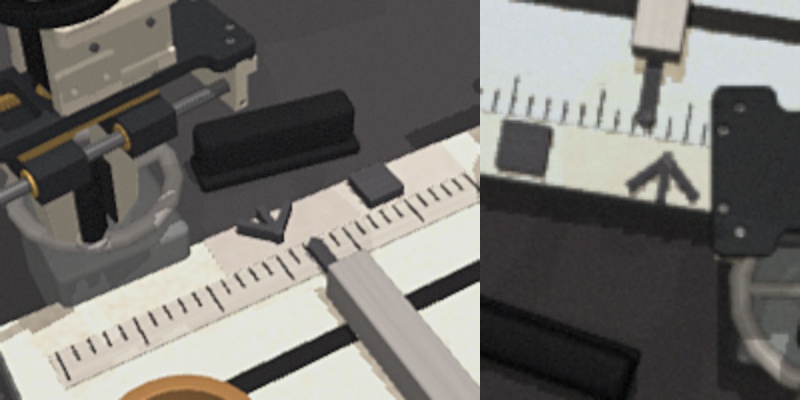

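The tip, at crop (645,125), is about 15.5 mm short of the arrow line at (671,125). The turn so far (178°, 29.7 mm of 45 mm) agrees with that, leaving about 93°.

Emit:
carry_out --series '[{"jaw":0,"travel":[0.05,-0.1,0],"twist":0},{"jaw":0,"travel":[0.04,-0.1,0],"twist":0},{"jaw":0,"travel":[0.02,-0.11,0],"twist":0},{"jaw":0,"travel":[0,-0.11,0],"twist":0},{"jaw":0,"travel":[-0.01,-0.11,0],"twist":0},{"jaw":0,"travel":[-0.02,-0.1,0],"twist":0},{"jaw":0,"travel":[-0.03,-0.11,0],"twist":0},{"jaw":0,"travel":[-0.05,-0.09,0],"twist":0}]'

```text
time: 8.25
tool_pos: [0.5759, -0.0211, 0.126]
tool_rot: [3.139, -0.004, -0.0]
contact_force: [5.5, -3.3, -3.0]
opening: 0.0203
```

Emit:
carry_out --series '[{"jaw":0,"travel":[-0.06,-0.09,0],"twist":0},{"jaw":0,"travel":[-0.08,-0.09,0],"twist":0},{"jaw":0,"travel":[-0.08,-0.07,0],"twist":0},{"jaw":0,"travel":[-0.09,-0.06,0],"twist":0},{"jaw":0,"travel":[0,0,0],"twist":0}]'

```text
time: 8.88
tool_pos: [0.5564, -0.0016, 0.126]
tool_rot: [3.141, -0.002, 0.0]
contact_force: [4.2, -1.8, -2.2]
opening: 0.0206
```

```bash
python3 - <<'E'
from h import *
a=robot.read_camera("scene");b=robot.read_camera("top")
cv2.imwrite("pics/s5.png",np.hstack([cv2.resize(a[200:300,240:340],(400,400)),cv2.resize(b[150:250,260:360],(400,400))]))
E
```

```text
(no output)
```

View pics/s5.png

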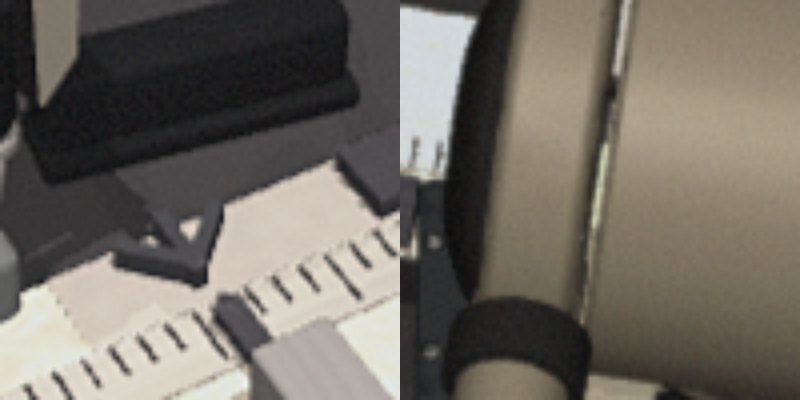

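Scene view: the tip at crop (225,295) lies nearly on the arrow's line (apex (205,285)). I now release, rise and clear the view.

Emit:
carry_out --series '[{"jaw":60,"travel":[0,0,0],"twist":0},{"jaw":60,"travel":[0,0,0],"twist":0},{"jaw":60,"travel":[0,0,0],"twist":0},{"jaw":60,"travel":[0,0,0],"twist":0},{"jaw":60,"travel":[0,0,-0.5],"twist":0},{"jaw":60,"travel":[0,0,-0.6],"twist":0},{"jaw":60,"travel":[0,0,-0.6],"twist":0},{"jaw":60,"travel":[0,0,-0.2],"twist":0}]'

```text
time: 9.98
tool_pos: [0.5563, -0.0015, 0.2421]
tool_rot: [3.141, -0.004, 0.0]
contact_force: [-0.5, -0.1, -0.7]
opening: 0.055
```

Emit:
carry_out --series '[{"jaw":60,"travel":[-0.4,0.7,0],"twist":0},{"jaw":60,"travel":[-0.4,0.7,0],"twist":0},{"jaw":60,"travel":[-0.4,0.7,0],"twist":0},{"jaw":60,"travel":[-0.4,0.7,0],"twist":0},{"jaw":60,"travel":[-0.2,0.7,0],"twist":0},{"jaw":60,"travel":[0,0,0],"twist":0}]'

```text
time: 10.72
tool_pos: [0.4464, -0.2135, 0.2389]
tool_rot: [-3.141, 0.002, -0.004]
contact_force: [-0.0, 0.5, -0.0]
opening: 0.0552
```

```bash
python3 - <<'E'
from h import *
b=robot.read_camera("top")
cv2.imwrite("pics/s6.png",cv2.resize(b[150:230,260:360],None,fx=7,fy=7,interpolation=cv2.INTER_CUBIC))
E
```

```text
(no output)
```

View pics/s6.png

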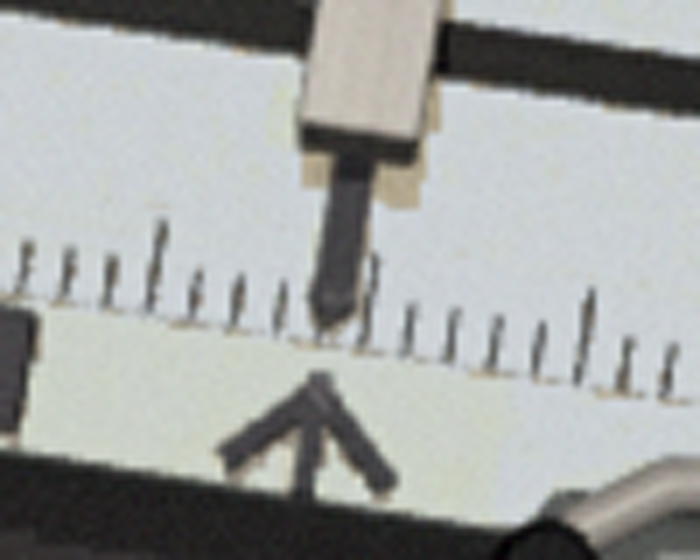

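The tip at (331,322) is about 5 crop pixels (1–2 mm) from the arrow's centre line, which is at x≈326 there. The arm is clear, so I hand in.

```bash
python3 -c "
from h import *
print(robot.hand_in())"
```

```text
the job is handed in; nothing more can be done
None
```

I turned the crank about 270° counter-clockwise by its handle. This moved the back stop about 45 mm, away from the blade head, to the arrow clip. I then let go, moved the arm clear and handed the job in at about 11 s; no verdict was reported.

- **Alignment:** the last top view, taken after letting go, puts the pointer tip about 1–2 mm from the arrow clip's centre line. The limit is 10 mm. The crank angle I turned (about 273°, or 45.5 mm) agrees with the 45–46 mm measured at the start.
- **Contact at the end:** the force reading was about 0 N with the gripper retracted.
- **Forces on the way:** none of the readings, taken at the end of each move, was above about 17 N. I did not touch the stop bar.
- **Correction made:** my first estimate of the crank centre was 2–3 mm off, which showed as about 14 N of sideways pull on the handle. I corrected it during the turn.

No check failed or disagreed.

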